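Lay out the handover kit by length

TASK

Lay the handover kit out on the board for the next shift, in order of length: the shortest piece on the pad next to the tall black-headed post and so on to the longest on the pad farthest from the post. The pieces are the memory card adapter, the countdown timer, the cassette and the black remote control. Lay each one flat, right way up, in the middle of its pad and square to it, the cassette and the remote lengthways along their pads, and let go.

Things in the scene. Friction and masses are not known exactly. Their poses are not given: they have to be found in the camera images.
- adapter_mid (a point): Memory card adapter, a flat cream plastic block 50 x 40 x 10 mm (x, y, z), the shortest; loose, about 20 g; grip across its 40 mm (y). This point lies at its centre, half-way up (5 mm above its underside); z is up as it lies.
- timer_mid (a point): Countdown timer, a cream rounded block with a small display and three buttons on top, 60 x 70 x 25 mm (x, y, z), second shortest; loose, about 70 g; grip across its 60 mm (x). This point lies at its centre, half-way up (12.5 mm above its underside); z is up as it lies.
- cassette_mid (a point): Audio cassette, flat and black, 64 x 100 x 12 mm (x, y, z), third in length; loose, about 45 g; long side along y, grip across its 64 mm (x). This point lies at its centre, half-way up (6 mm above its underside); z is up as it lies.
- remote_mid (a point): Remote control, black with many keys, 155 x 48 x 21 mm (x, y, z), the longest; loose, about 120 g; long side along x, grip across its 48 mm (y). This point lies at its centre, half-way up (10.5 mm above its underside); z is up as it lies.
- pad_a: Brown cork pad 164 x 78 x 3 mm, with a thin black line at each end, fixed on the pale aluminium board; one of four alike lying side by side in one straight row, 100 mm from middle to middle. Origin at the centre of its underside, its top is 3 mm higher; x runs along its 164 mm length (across the row), y along the row. Which of the four pads is which in the row changes; pads are told apart only by how far they lie from the tall post.
- pad_b: Brown cork pad 164 x 78 x 3 mm, with a thin black line at each end, fixed on the pale aluminium board; one of four alike lying side by side in one straight row, 100 mm from middle to middle. Origin at the centre of its underside, its top is 3 mm higher; x runs along its 164 mm length (across the row), y along the row. Which of the four pads is which in the row changes; pads are told apart only by how far they lie from the tall post.
- pad_c: Brown cork pad 164 x 78 x 3 mm, with a thin black line at each end, fixed on the pale aluminium board; one of four alike lying side by side in one straight row, 100 mm from middle to middle. Origin at the centre of its underside, its top is 3 mm higher; x runs along its 164 mm length (across the row), y along the row. Which of the four pads is which in the row changes; pads are told apart only by how far they lie from the tall post.
- pad_d: Brown cork pad 164 x 78 x 3 mm, with a thin black line at each end, fixed on the pale aluminium board; one of four alike lying side by side in one straight row, 100 mm from middle to middle. Origin at the centre of its underside, its top is 3 mm higher; x runs along its 164 mm length (across the row), y along the row. Which of the four pads is which in the row changes; pads are told apart only by how far they lie from the tall post.
- post_c (a point): Foot of the tall post (on the board's top): a round steel post 40 mm high with a black knob head 30 mm wide, at either end of the row, 70 mm from the middle of the nearest pad and 370 mm from the farthest. The other end has only a low steel stud, 18 mm wide, 6 mm high. The fixed board under pads and post, 180 x 500 x 4 mm, lies on the worktop: pad tops are 7 mm above the worktop.

How it is judged:
By the outcome, as a careful person would: the job done as asked, in the order asked, and still so for the second after the job is handed in, with the robot touching nothing.
It also fails if it takes over 109 s, if anything falls off the work surface, if the arm or the gripper's body presses on something with over 40 N, if the wrist force passes 120 N, or if a joint passes its speed limit or range.

ROBOT

A 6-joint arm with a two-finger parallel gripper is mounted at the origin on a cart in front of the work surface, level with it; the furniture and walls round the work are solid. World frame = base frame: x ahead of the robot, y to its left, z up, the work surface at z = 0. Lengths are in m, angles in rad, forces in N, time in s.
With the tool pointing down it reaches from about 0.35 to 0.85 m from the base axis. Payload 8.1 kg.
Tool frame: the origin (TCP) lies at the very end of the fingers, on their centre line; the grasp point (between the pads) lies robot.grip_point_offset behind it (robot.grip_point_offset is the distance from the TCP to the grasp point, in m); z points along the fingers, y is the line along which they close (so a half turn about z gives the same grasp; the last joint's range is limited). The gripper opens to 93 mm and grips with 3 to 60 N. Pads are 15 mm wide; open, the fingers measure 128 mm over their backs; the gripper's body (75 mm by 188 mm) begins 65 mm behind the grasp point.
Start: joints at [-1.35, 0.13, 1.488, -0, 1.523, -0.085], TCP at [0.181, -0.572, 0.219] pointing down, gripper open.
Joint ranges: [-2.96, 2.96], [-0.89, 2.26], [0.02, 2.5], [-1.34, 4.48], [0, 2.73], [-2.66, 2.66]. Speed limits (rad/s): [2.39, 2.39, 2.79, 3.14, 3.14, 3.14].

INTERFACE

Orientations are given as a rotation vector (axis times angle).
In Python, from plant import robot, eyes gives the robot as it stands. The module is installed in compiled form; this text tells all that it offers.
- The arm moves only by the tool apply_moves, never from a script. Its argument "steps" is one flat list of numbers, 7 for each row, row after row: the shift along the tool's x, y, z in units of 30 mm (1.0 is 30 mm), then the turn, a rotation vector about the tool's x, y, z in units of 6 degrees (1.0 is 6 degrees), then the opening in per cent of the stroke, from 0 (shut) to 100 (fully open). In form: [dx, dy, dz, ax, ay, az, fingers, dx, dy, dz, ax, ay, az, fingers, ...]. A call has 1 to 12 rows; each row shifts and turns the commanded pose from where the row before left it, along the tool's axes as they then stand; what a row does not reach is not made up. A row lasts 1/12 s, in which the tool goes at most 41.7 mm and 7.16 degrees, less where a joint would pass 70% of its speed; a pose out of reach is approached as far as the arm can. A call is refused whole if a number of a shift passes 1 or a number of a turn 1, either way. A call with a gripper value outside its range is refused whole. The fingers move at their own pace and stop on an object; "grip_force" is the grip in N (left out, the last holds). Time passes only in rows, so rows that do not move let the fingers close. It gives the time, the measured TCP pose, the force, the opening and the grip force at its end, in the units of the state.
- robot.read_state(): the state, without advancing time (a new reading comes with each control period).
- eyes.read_camera(name): name is "side" or "top"; returns the picture (400x640x3 uint8, red, green, blue); there is no depth.
- eyes.calibration(name): a dict with "K" (3x3 intrinsics, pixels), "R" (3x3) and "t" (3): a world point X has camera coordinates R X + t. Camera axes: x right, y down, z forward; pixel columns grow to the right and rows downward; lengths in m; the calibration is good to about 2 mm. A picture is of the moment at which its call begins. calibration takes no time and is no camera call.
- robot.close_job(): hands the job in; it is judged then, once.
Trained networks look in the newest picture that a camera, given by its name, has taken for a name from the list of things; names that differ only in an ending like _2 or _b are one class to them, and where a whole thing is asked for, a point or a joint stands for the part that bears it (a point fixed in the world has none). Each returns a list of dicts, best first, with "conf" (0 to 1); they miss things now and then, are a little off and sometimes report something else, mostly with a low value. They report only what shows in the picture. A call takes as long as a camera call.
- eyes.search_frame(camera, thing): "rect" ([left, top, width, height] in pixels, round what is visible of it).
- eyes.place_of(camera, thing): "xy" ([column, row] in pixels: a listed point, or the origin of a listed thing).
The state is a dict: "t": time; "q": joint angles; "dq": joint speeds; "joint_torque": joint torques, N m; "tool_pos": TCP position; "orientation": TCP orientation; "force": force on the tool from outside, world axes, zero at the start; "wrist_torque": the same for the moment, N m; "opening": finger opening in m; "gripper_force": force on a finger pad.
Only numpy, scipy, OpenCV 4.12 (cv2) and the standard library are available. Lean on these libraries where they do the work, as an engineer would, in place of code of your own. Each camera call takes 0.05 s, during which the arm holds its last target. There are 200 camera calls.

## Working session

There is one attempt and no reset: what is moved stays moved. The work goes in short steps, Python scripts to look and compute and a tool call to move; the robot and the scene stay as the last step left them, time stands still between calls to the robot, and variables do not carry over. Pictures are saved under pics/ and viewed, at most 14 in all, crops included, and the job is handed in when it is done.

Besides the shell and the picture viewer there is one more tool, called after "Emit:" as name(argument=value, ...) on one line, values as JSON. apply_moves: Moves the arm, as the interface text tells. Its arguments: {"type":"object","properties":{"steps":{"type":"array"},"grip_force":{"type":"number"}},"required":["steps"]}

```bash
ls; mkdir -p pics; python3 - <<'E'
from plant import robot, eyes
import cv2,numpy as np
s=robot.read_state(); print(s, robot.grip_point_offset)
for c in("top","side"):
    im=eyes.read_camera(c); cv2.imwrite(f"pics/{c}0.png",im[:,:,::-1])
    k=eyes.calibration(c); print(c,k)
    for n in("adapter_mid","timer_mid","cassette_mid","remote_mid","pad_a","post_c"):
        print(n,[(np.round(d["xy"],1).tolist(),round(d["conf"],2)) for d in eyes.place_of(c,n)][:6])
E
```

```text
pics
{'t': 0.0, 'q': array([-1.35041170e+00,  1.31143054e-01,  1.48928056e+00, -3.37742990e-05,
        1.52295889e+00, -8.53834292e-02]), 'dq': array([ 0.00015913,  0.00088207, -0.00152546,  0.00123123,  0.00115749,
        0.00037951]), 'joint_torque': array([ 1.70281506e-03, -5.59839749e+01, -4.91755843e+01,  7.70665496e-02,
        3.60483024e-02, -1.83519123e-04]), 'tool_pos': array([ 0.18051182, -0.57161826,  0.21759754]), 'orientation': array([-3.10318596e+00, -4.78161424e-01,  2.42364791e-04]), 'force': array([-1.51199023,  0.72048824,  0.63567393]), 'wrist_torque': array([0.00916138, 0.00017229, 0.01316621]), 'gripper_force': 0.0, 'opening': 0.09330441179052754} 0.0188
top {'K': array([[461.93731778,   0.        , 312.59619108],
       [  0.        , 461.93731778, 189.49997878],
       [  0.        ,   0.        ,   1.        ]]), 'R': array([[-0.00494982, -0.99992932, -0.01081031],
       [-0.99628261,  0.00586093, -0.08594543],
       [ 0.08600272,  0.01034471, -0.9962412 ]]), 't': array([0.01757472, 0.54249455, 1.26740168])}
adapter_mid [([231.3, 151.3], 0.61)]
timer_mid 
[... 228 characters left out ...]
t_c [([300.2, 150.2], 0.58)]
side {'K': array([[430.95342749,   0.        , 323.85355679],
       [  0.        , 430.95342749, 201.40652172],
       [  0.        ,   0.        ,   1.        ]]), 'R': array([[-0.99782641,  0.06325571,  0.01847085],
       [ 0.01794437,  0.53052885, -0.84747693],
       [-0.06340707, -0.84530341, -0.53051078]]), 't': array([0.53158066, 0.04242155, 1.36680023])}
adapter_mid [([284.3, 271.5], 0.73)]
timer_mid [([303.2, 177.2], 0.67), ([359.7, 238.4], 0.33)]
cassette_mid [([284.9, 226.7], 0.85)]
remote_mid [([340.4, 163.1], 0.67)]
pad_a [([362.0, 239.5], 0.95), ([372.0, 292.4], 0.87), ([364.7, 264.0], 0.68), ([357.2, 222.0], 0.56)]
post_c [([353.8, 208.6], 0.53)]
```

```bash
python3 - <<'E'
import cv2
t=cv2.imread("pics/top0.png");s=cv2.imread("pics/side0.png")
cv2.imwrite("pics/a.png",cv2.resize(t[110:290,160:520],(800,400),interpolation=cv2.INTER_CUBIC))
cv2.imwrite("pics/b.png",cv2.resize(s[130:330,230:450],(660,600),interpolation=cv2.INTER_CUBIC))
E
```

```text
(no output)
```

View pics/a.png

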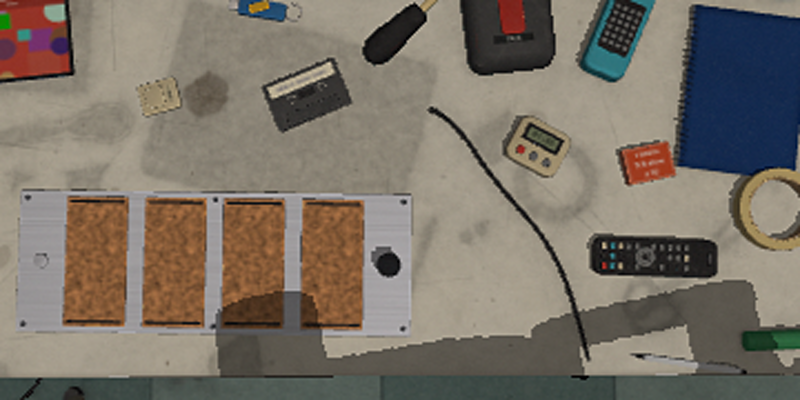

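View pics/b.png

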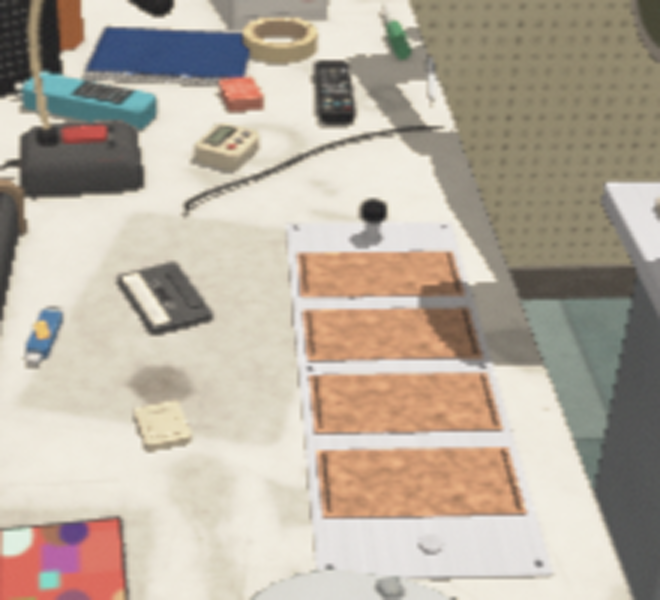

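View pics/top0.png

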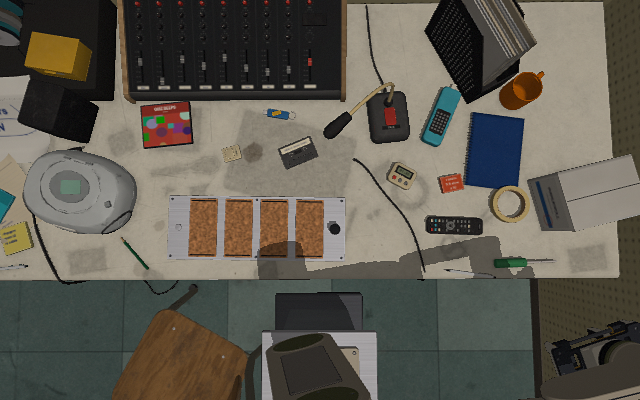

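The tall black-headed post is at the right (-y) end of the row in the top view, (334,228). The kit pieces are the adapter (231,153), cassette (298,151), timer (402,177) and remote (454,225). The teal phone, walkie-talkie and the rest are clutter. Next I'll fit exact poses.

```bash
cat > h.py <<'E'
from plant import robot, eyes
import cv2,numpy as np
from scipy.optimize import minimize
from scipy.spatial.transform import Rotation as Ro
CAL={c:eyes.calibration(c) for c in("top","side")}
DIM=dict(adapter_mid=(.05,.04,.01),timer_mid=(.06,.07,.025),cassette_mid=(.064,.1,.012),remote_mid=(.155,.048,.021))
def proj(c,P):
    k=CAL[c]; q=np.atleast_2d(P)@k["R"].T+k["t"]; q=q@k["K"].T; return q[:,:2]/q[:,2:]
def back(c,uv,z):
    k=CAL[c]; d=k["R"].T@np.linalg.solve(k["K"],[*uv,1]); o=-k["R"].T@k["t"]; return (o+d*(z-o[2])/d[2])[:2]
def box(x,y,a,dim,z0):
    g=np.array([[i,j,k] for i in(-.5,.5) for j in(-.5,.5) for k in(0,1)])*dim
    c,s=np.cos(a),np.sin(a); return np.c_[x+c*g[:,0]-s*g[:,1],y+s*g[:,0]+c*g[:,1],z0+g[:,2]]
S=6
def raster(polys,x0,y0,w,h):
    m=np.zeros((h*S,w*S),np.uint8)
    for p in polys:
        q=(np.array(p)-[x0,y0]+.5)*S-.5
        cv2.fillConvexPoly(m,cv2.convexHull(np.round(q*16).astype(np.int32)),1,shift=4)
    return m>0
def segment(c,im,P,pad=7):
    "grabcut on upscaled crop, seeded by the box hull"
    uv=proj(c,P); x0,y0=np.floor(uv.min(0)-pad).astype(int); x1,y1=np.ceil(uv.max(0)+pad).astype(int)
    w,h=x1-x0,y1-y0
    cr=cv2.resize(np.ascontiguousarray(im[y0:y1,x0:x1]),(w*S,h*S),interpolation=cv2.INTER_CUBIC)
    m0=raster([uv],x0,y0,w,h).astype(np.uint8)
    k=lambda n:cv2.getStructuringElement(cv2.MORPH_ELLIPSE,(2*n+1,2*n+1))
    g=np.full(m0.shape,cv2.GC_BGD,np.uint8); g[cv2.dilate(m0,k(4*S))>0]=cv2.GC_PR_BGD; g[m0>0]=cv2.GC_PR_FGD; g[cv2.erode(m0,k(3*S//2+3))>0]=cv2.GC_FGD
    cv2.grabCut(cr,g,None,np.zeros((1,65)),np.zeros((1,65)),4,cv2.GC_INIT_WITH_MASK)
    return (g&1)>0,(x0,y0,w,h),cr
def fitbox(n,ims,p,z0=0,cams=("top","side")):
    dim=DIM[n]
    for it in range(2):
        sg={c:segment(c,ims[c],box(*p,dim,z0)) for c in cams}
        def cost(v,ci=cams):
            t=0
            for c in ci:
                m,b,_=sg[c]; r=raster([proj(c,box(v[0]/1e3,v[1]/1e3,v[2]/50,dim,z0))],*b); t+=1-(m&r).sum()/(m|r).sum()
            return t
        v0=[p[0]*1e3,p[1]*1e3,p[2]*50]
        f=lambda v,ci:minimize(cost,v,args=(ci,),method="Nelder-Mead",options=dict(initial_simplex=np.array([v]*4)+np.array([[0,0,0],[6,0,0],[0,6,0],[0,0,8]]),maxiter=150))
        r=f(v0,cams); p=(r.x[0]/1e3,r.x[1]/1e3,r.x[2]/50)
    one={c:np.round(f(r.x,(c,)).x*[1,1,180/np.pi/50],1) for c in cams}
    tiles=[]
    for c in cams:
        m,b,cr=sg[c]; cr=cr[:,:,::-1].copy()
        cs,_=cv2.findContours(m.astype(np.uint8),0,1); cv2.drawContours(cr,cs,-1,(0,255,0),1)
        q=(proj(c,box(*p,dim,z0))-[b[0],b[1]]+.5)*S; cv2.polylines(cr,[cv2.convexHull(q.astype(np.int32))],True,(0,0,255),1)
        tiles.append(cv2.resize(cr,(200,200)))
    return p,r.fun,one,np.vstack(tiles)
def ims(): return {c:eyes.read_camera(c) for c in("top","side")}
E
python3 - <<'E'
from h import *
I=ims(); T=[]
for n,c,a0s in(("adapter_mid",(231.3,151.3),(0,.26)),("timer_mid",(402.7,177.4),(-.4,)),("cassette_mid",(298,151),(.4,)),("remote_mid",(454.7,225.5),(1.5,))):
    xy=back("top",c,DIM[n][2]/2); best=None
    for a in a0s:
        r=fitbox(n,I,(*xy,a)); best=r if best is None or r[1]<best[1] else best
    p=best[0]; print(n,np.round(p[:2],4),round(np.degrees(p[2]),1),round(best[1],3),best[2]); T.append(best[3])
cv2.imwrite("pics/fit.png",np.hstack(T))
# pads: brown mask
from scipy.optimize import minimize
def pads(v):
    x,y,a=v[0]/1e3,v[1]/1e3,v[2]/50; c,s=np.cos(a),np.sin(a)
    return [[[x+c*i*.082-s*(k*.1+j*.039),y+s*i*.082+c*(k*.1+j*.039),.007] for i,j in((-1,-1),(-1,1),(1,1),(1,-1))] for k in(-1.5,-.5,.5,1.5)]
M={}
for c in I:
    im=I[c]; P=proj(c,np.concatenate(pads([*(1e3*back("top",(256,228.2),.007)),0])))
    x0,y0=(P.min(0)-12).astype(int); x1,y1=(P.max(0)+12).astype(int); w,h=x1-x0,y1-y0
    cr=cv2.resize(np.ascontiguousarray(im[y0:y1,x0:x1]),(w*S,h*S),interpolation=cv2.INTER_CUBIC).astype(int)
    m=((cr[:,:,0]-cr[:,:,2])>.35*cr[:,:,0]).astype(np.uint8); m=cv2.morphologyEx(m,cv2.MORPH_CLOSE,np.ones((9,9),np.uint8)); M[c]=(m>0,(x0,y0,w,h))
def cost(v,cs):
    t=0
    for c in cs:
        m,b=M[c]; r=raster([proj(c,q) for q in pads(v)],*b); t+=1-(m&r).sum()/(m|r).sum()
    return t
v=[*(1e3*back("top",(256,228.2),.007)),0]
for cs in(("top",),("side",),("top","side")):
    r=minimize(cost,v,args=(cs,),method="Nelder-Mead",options=dict(initial_simplex=np.array([v]*4)+np.array([[0,0,0],[8,0,0],[0,8,0],[0,0,3]])))
    print(cs,r.x[:2],np.degrees(r.x[2]/50),r.fun)
print("post",back("top",(334,228.5),.044),back("side",(354,200),.04))
E
```

```text
adapter_mid [0.6513 0.2471] -0.7 0.486 {'top': array([649.5, 246.2,  -6.1]), 'side': array([652.6, 246.3,   1.7])}
timer_mid [ 0.5832 -0.2329] -24.8 0.255 {'top': array([ 582.5, -234.3,  -28.7]), 'side': array([ 585.4, -228.7,  -20.1])}
cassette_mid [0.6517 0.0574] 22.3 0.149 {'top': array([650.9,  57.4,  22.3]), 'side': array([654.2,  59.9,  22.1])}
remote_mid [ 0.4429 -0.3778] 86.5 0.204 {'top': array([ 441.5, -376.9,   87.8]), 'side': array([ 444.8, -376.8,   86.5])}
('top',) [437.02515242 175.02252088] -0.9926497244082868 0.022340335062505323
('side',) [439.28448809 175.44165671] -0.8709395166827125 0.08145829175813213
('top', 'side') [437.22646839 175.24303747] -1.0699136637440436 0.10617870436021815
post [ 0.43365734 -0.04345162] [ 0.43628649 -0.03913201]
```

View pics/fit.png

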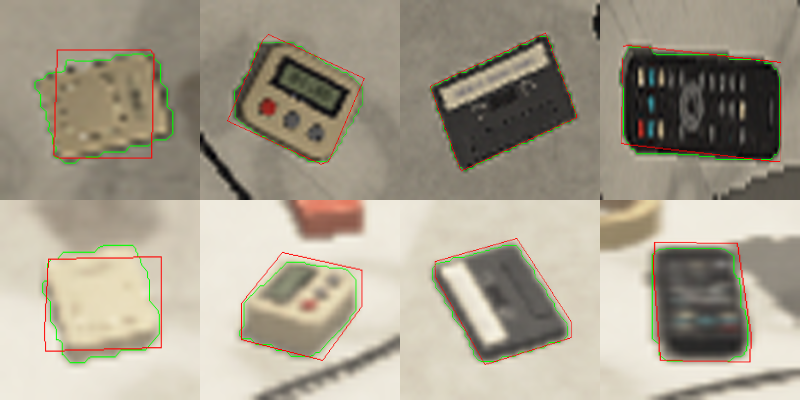

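```bash
cat >> h.py <<'E'
def pose():
    s=robot.read_state(); R=Ro.from_rotvec(s["orientation"]).as_matrix(); return s,np.array(s["tool_pos"]),np.degrees(np.arctan2(R[1,0],R[0,0])),R
def go(x,y,z,phi,grip,mm=29,deg=5.8,start=None):
    "print rows to a world pose (tool down), straight line; phi=heading of tool x in deg"
    if start is None:
        s,p,f,R=pose()
        print("tilt",np.round(R[:2,2],4),"pos",np.round(p,4),"phi",round(f,2),"open",round(s["opening"],4),"gf",round(s["gripper_force"],1))
    else: p,f=np.array(start[:3]),start[3]
    d=np.array([x,y,z])-p; df=phi-f
    n=max(1,int(np.ceil(max(np.linalg.norm(d)*1e3/mm,abs(df)/deg))))
    for i in range(n):
        a=np.radians(f+df*i/n); e=d/n*1e3/30
        print([round(v,2)+0. for v in(np.cos(a)*e[0]+np.sin(a)*e[1],np.sin(a)*e[0]-np.cos(a)*e[1],-e[2],0,0,-df/n/6)]+[grip])
    return x,y,z,phi
E
python3 - <<'E'
from h import *
I=ims(); r=fitbox("adapter_mid",I,(.651,.247,1.83)); print(np.round(r[0][:2],4),np.degrees(r[0][2]),r[1:3])
r=fitbox("timer_mid",I,(.583,-.231,-.45)); print(np.round(r[0][:2],4),np.degrees(r[0][2]),r[1:3])
s=go(.443,-.377,.08,87,100); print(); go(.443,-.377,.004,87,100,start=s)
E
```

```text
[0.6512 0.2464] 103.09512983209555 (np.float64(0.1938234515801055), {'top': array([649.6, 246.4, 104.9]), 'side': array([652.6, 246.1, 103.3])})
[ 0.5833 -0.2327] -26.15297554519046 (np.float64(0.25483280948760123), {'top': array([ 582.1, -234.7,  -29.3]), 'side': array([ 585.1, -230.7,  -19.4])})
tilt [ 0. -0.] pos [ 0.1807 -0.5722  0.2186] phi 17.52 open 0.0928 gf 0.0
[np.float64(0.79), np.float64(-0.27), np.float64(0.36), 0.0, 0.0, np.float64(-0.89), 100]
[np.float64(0.81), np.float64(-0.2), np.float64(0.36), 0.0, 0.0, np.float64(-0.89), 100]
[np.float64(0.83), np.float64(-0.12), np.float64(0.36), 0.0, 0.0, np.float64(-0.89), 100]
[np.float64(0.84), np.float64(-0.05), np.float64(0.36), 0.0, 0.0, np.float64(-0.89), 100]
[np.float64(0.84), np.float64(0.03), np.float64(0.36), 0.0, 0.0, np.float64(-0.89), 100]
[np.float64(0.83), np.float64(0.11), np.float64(0.36), 0.0, 0.0, np.float64(-0.89), 100]
[np.float64(0.82), np.float64(0.19), np.float64(0.36), 0.0, 0.0, np.float64(-0.89), 100]
[np.float64(0.8), np.float64(0.26), np.float64(0.36), 0.0, 0.0, np.float64(-0.89), 100]
[np.float64(0.77), np.float64(0.34), np.float64(0.36), 0.0, 0.0, np.float64(-0.89), 100]
[np.float64(0.73), np.float64(0.41), np.float64(0.36), 0.0, 0.0, np.float64(-0.89), 100]
[np.float64(0.69), np.float64(0.47), np.float64(0.36), 0.0, 0.0, np.float64(-0.89), 100]
[np.float64(0.65), np.float64(0.54), np.float64(0.36), 0.0, 0.0, np.float64(-0.89), 100]
[np.float64(0.59), np.float64(0.59), np.float64(0.36), 0.0, 0.0, np.float64(-0.89), 100]

[np.float64(0.0), np.float64(0.0), np.float64(0.84), 0.0, 0.0, 0.0, 100]
[np.float64(0.0), np.float64(0.0), np.float64(0.84), 0.0, 0.0, 0.0, 100]
[np.float64(0.0), np.float64(0.0), np.float64(0.84), 0.0, 0.0, 0.0, 100]
```

Emit:
apply_moves(steps=[0.79, -0.27, 0.36, 0, 0, -0.89, 100, 0.81, -0.2, 0.36, 0, 0, -0.89, 100, 0.83, -0.12, 0.36, 0, 0, -0.89, 100, 0.84, -0.05, 0.36, 0, 0, -0.89, 100, 0.84, 0.03, 0.36, 0, 0, -0.89, 100, 0.83, 0.11, 0.36, 0, 0, -0.89, 100, 0.82, 0.19, 0.36, 0, 0, -0.89, 100, 0.8, 0.26, 0.36, 0, 0, -0.89, 100, 0.77, 0.34, 0.36, 0, 0, -0.89, 100, 0.73, 0.41, 0.36, 0, 0, -0.89, 100, 0.69, 0.47, 0.36, 0, 0, -0.89, 100, 0.65, 0.54, 0.36, 0, 0, -0.89, 100], grip_force=12)

```text
t: 1.9
tool_pos: [0.4241, -0.3913, 0.0887]
orientation: [2.373, 2.058, -0.0]
force: [-0.2, 0.4, -0.2]
opening: 0.093
gripper_force: 0.0
```

Emit:
apply_moves(steps=[0.59, 0.59, 0.36, 0, 0, -0.89, 100, 0, 0, 0, 0, 0, 0, 100])

```text
t: 2.07
tool_pos: [0.4451, -0.3732, 0.0757]
orientation: [-2.268, -2.169, -0.002]
force: [-0.4, 0.1, -0.5]
opening: 0.0932
gripper_force: 0.0
```

```bash
sed -i 's/print(\[round(v,2)+0\./print([float(round(v,2)+0.)/' h.py; python3 - <<'E'
from h import *
s=go(.443,-.377,.004,87,100)
E
```

```text
tilt [-0.0012  0.0035] pos [ 0.4451 -0.3732  0.0757] phi 87.43 open 0.0932 gf 0.0
[-0.04, -0.02, 0.8, 0.0, 0.0, 0.02, 100]
[-0.04, -0.02, 0.8, 0.0, 0.0, 0.02, 100]
[-0.04, -0.02, 0.8, 0.0, 0.0, 0.02, 100]
```

Emit:
apply_moves(steps=[0, 0, 0, 0, 0, 0, 100, 0, 0, 0.8, 0, 0, 0, 100, 0, 0, 0.8, 0, 0, 0, 100, 0, 0, 0.6, 0, 0, 0, 100, 0, 0, 0, 0, 0, 0, 100, 0, 0, 0, 0, 0, 0, 100])

```text
t: 2.57
tool_pos: [0.442, -0.3774, 0.012]
orientation: [-2.281, -2.158, 0.0]
force: [-0.4, -0.3, -0.7]
opening: 0.0926
gripper_force: 0.0
```

```bash
python3 - <<'E'
from h import *
s=go(.443,-.377,.004,87,100)
E
```

```text
tilt [-0.0015  0.0011] pos [ 0.442  -0.3774  0.012 ] phi 86.82 open 0.0926 gf 0.0
[0.01, 0.03, 0.27, 0.0, 0.0, -0.03, 100]
```

Emit:
apply_moves(steps=[0, 0, 0.27, 0, 0, 0, 100, 0, 0, 0, 0, 0, 0, 40, 0, 0, 0, 0, 0, 0, 30, 0, 0, 0, 0, 0, 0, 30, 0, 0, 0, 0, 0, 0, 30, 0, 0, 0, 0, 0, 0, 30, 0, 0, 0, 0, 0, 0, 30, 0, 0, 0, 0, 0, 0, 30])

```text
t: 3.23
tool_pos: [0.4433, -0.3771, 0.0043]
orientation: [2.28, 2.161, -0.0]
force: [-1.8, 1.2, 0.5]
opening: 0.0508
gripper_force: 0.5
```

```bash
python3 - <<'E'
from h import *
s,p,f,R=pose(); st=(*p,f)
s=go(p[0],p[1],.11,f,30); s=go(.4396,.3255,.11,179,30,start=s);s=go(.4396,.3255,.02,179,30,start=s)
E
```

```text
tilt [ 0.0001 -0.0002] pos [ 0.4433 -0.3771  0.0043] phi 86.95 open 0.0508 gf 0.5
[0.0, 0.0, -0.88, 0.0, 0.0, 0.0, 30]
[0.0, 0.0, -0.88, 0.0, 0.0, 0.0, 30]
[0.0, 0.0, -0.88, 0.0, 0.0, 0.0, 30]
[0.0, 0.0, -0.88, 0.0, 0.0, 0.0, 30]
[0.94, -0.05, 0.0, 0.0, 0.0, -0.61, 30]
[0.94, 0.01, 0.0, 0.0, 0.0, -0.61, 30]
[0.93, 0.07, 0.0, 0.0, 0.0, -0.61, 30]
[0.93, 0.13, 0.0, 0.0, 0.0, -0.61, 30]
[0.92, 0.18, 0.0, 0.0, 0.0, -0.61, 30]
[0.9, 0.24, 0.0, 0.0, 0.0, -0.61, 30]
[0.89, 0.3, 0.0, 0.0, 0.0, -0.61, 30]
[0.87, 0.36, 0.0, 0.0, 0.0, -0.61, 30]
[0.84, 0.41, 0.0, 0.0, 0.0, -0.61, 30]
[0.81, 0.47, 0.0, 0.0, 0.0, -0.61, 30]
[0.78, 0.52, 0.0, 0.0, 0.0, -0.61, 30]
[0.75, 0.57, 0.0, 0.0, 0.0, -0.61, 30]
[0.71, 0.61, 0.0, 0.0, 0.0, -0.61, 30]
[0.67, 0.66, 0.0, 0.0, 0.0, -0.61, 30]
[0.62, 0.7, 0.0, 0.0, 0.0, -0.61, 30]
[0.58, 0.74, 0.0, 0.0, 0.0, -0.61, 30]
[0.53, 0.77, 0.0, 0.0, 0.0, -0.61, 30]
[0.48, 0.81, 0.0, 0.0, 0.0, -0.61, 30]
[0.43, 0.83, 0.0, 0.0, 0.0, -0.61, 30]
[0.37, 0.86, 0.0, 0.0, 0.0, -0.61, 30]
[0.32, 0.88, 0.0, 0.0, 0.0, -0.61, 30]
[0.26, 0.9, 0.0, 0.0, 0.0, -0.61, 30]
[0.2, 0.92, 0.0, 0.0, 0.0, -0.61, 30]
[0.14, 0.93, 0.0, 0.0, 0.0, -0.61, 30]
[0.08, 0.93, 0.0, 0.0, 0.0, -0.61, 30]
[0.0, 0.0, 0.75, 0.0, 0.0, 0.0, 30]
[0.0, 0.0, 0.75, 0.0, 0.0, 0.0, 30]
[0.0, 0.0, 0.75, 0.0, 0.0, 0.0, 30]
[0.0, 0.0, 0.75, 0.0, 0.0, 0.0, 30]
```

Emit:
apply_moves(steps=[0, 0, 0, 0, 0, 0, 20, 0, 0, 0, 0, 0, 0, 20, 0, 0, 0, 0, 0, 0, 20, 0, 0, 0, 0, 0, 0, 20, 0, 0, -0.5, 0, 0, 0, 20, 0, 0, -0.5, 0, 0, 0, 20])

```text
t: 3.73
tool_pos: [0.4422, -0.376, 0.0328]
orientation: [-2.278, -2.159, -0.0]
force: [0.6, 0.5, -1.6]
opening: 0.047
gripper_force: 12.0
```

Emit:
apply_moves(steps=[0, 0, -0.88, 0, 0, 0, 20, 0, 0, -0.88, 0, 0, 0, 20, 0, 0, -0.88, 0, 0, 0, 20, 0.94, -0.05, 0, 0, 0, -0.61, 20, 0.94, 0.01, 0, 0, 0, -0.61, 20, 0.93, 0.07, 0, 0, 0, -0.61, 20, 0.93, 0.13, 0, 0, 0, -0.61, 20, 0.92, 0.18, 0, 0, 0, -0.61, 20, 0.9, 0.24, 0, 0, 0, -0.61, 20, 0.89, 0.3, 0, 0, 0, -0.61, 20, 0.87, 0.36, 0, 0, 0, -0.61, 20, 0.84, 0.41, 0, 0, 0, -0.61, 20])

```text
t: 4.73
tool_pos: [0.4423, -0.1225, 0.1131]
orientation: [-1.57, -2.721, -0.0]
force: [0.9, -0.6, -1.0]
opening: 0.0472
gripper_force: 12.0
```

Emit:
apply_moves(steps=[0.81, 0.47, 0, 0, 0, -0.61, 20, 0.78, 0.52, 0, 0, 0, -0.61, 20, 0.75, 0.57, 0, 0, 0, -0.61, 20, 0.71, 0.61, 0, 0, 0, -0.61, 20, 0.67, 0.66, 0, 0, 0, -0.61, 20, 0.62, 0.7, 0, 0, 0, -0.61, 20, 0.58, 0.74, 0, 0, 0, -0.61, 20, 0.53, 0.77, 0, 0, 0, -0.61, 20, 0.48, 0.81, 0, 0, 0, -0.61, 20, 0.43, 0.83, 0, 0, 0, -0.61, 20, 0.37, 0.86, 0, 0, 0, -0.61, 20, 0.32, 0.88, 0, 0, 0, -0.61, 20])

```text
t: 5.73
tool_pos: [0.4425, 0.215, 0.1131]
orientation: [-0.438, -3.111, -0.0]
force: [0.3, -0.5, -1.8]
opening: 0.0472
gripper_force: 12.0
```

Emit:
apply_moves(steps=[0.26, 0.9, 0, 0, 0, -0.61, 20, 0.2, 0.92, 0, 0, 0, -0.61, 20, 0.14, 0.93, 0, 0, 0, -0.61, 20, 0.08, 0.93, 0, 0, 0, -0.61, 20, 0, 0, 0, 0, 0, 0, 20, 0, 0, 0, 0, 0, 0, 20, 0, 0, 0, 0, 0, 0, 20, 0, 0, 0, 0, 0, 0, 20])

```text
t: 6.4
tool_pos: [0.4433, 0.3252, 0.113]
orientation: [-0.045, -3.141, 0.001]
force: [-0.5, -0.4, -1.8]
opening: 0.047
gripper_force: 12.0
```

```bash
python3 - <<'E'
from h import *
s=go(.4396,.3255,.03,179,20)
E
```

```text
tilt [-0.0005 -0.0006] pos [0.4433 0.3252 0.113 ] phi 178.37 open 0.047 gf 12.0
[0.04, 0.0, 0.92, 0.0, 0.0, -0.04, 20]
[0.04, 0.0, 0.92, 0.0, 0.0, -0.04, 20]
[0.04, 0.0, 0.92, 0.0, 0.0, -0.04, 20]
```

Emit:
apply_moves(steps=[0.05, 0, 0.9, 0, 0, -0.05, 20, 0.04, 0, 0.9, 0, 0, -0.05, 20, 0, 0, 0.9, 0, 0, 0, 20, 0, 0, 0.4, 0, 0, 0, 20, 0, 0, 0, 0, 0, 0, 20, 0, 0, 0, 0, 0, 0, 20])

```text
t: 6.9
tool_pos: [0.4406, 0.3254, 0.0204]
orientation: [-0.028, -3.14, 0.001]
force: [0.4, -0.3, -1.0]
opening: 0.047
gripper_force: 12.0
```

```bash
python3 - <<'E'
from h import *
s=go(.4405,.3255,.0117,179,20)
E
```

```text
tilt [-0.0011 -0.0007] pos [0.4406 0.3254 0.0204] phi 178.98 open 0.047 gf 12.0
[0.0, 0.0, 0.29, 0.0, 0.0, 0.0, 20]
```

Emit:
apply_moves(steps=[0, 0, 0.15, 0, 0, 0, 20, 0, 0, 0.13, 0, 0, 0, 20, 0, 0, 0, 0, 0, 0, 20, 0, 0, 0, 0, 0, 0, 80, 0, 0, 0, 0, 0, 0, 80, 0, 0, 0, 0, 0, 0, 80, 0, 0, -0.4, 0, 0, 0, 80, 0, 0, -0.9, 0, 0, 0, 100, 0, 0, -0.9, 0, 0, 0, 100, 0, 0, -0.9, 0, 0, 0, 100])

```text
t: 7.73
tool_pos: [0.4405, 0.3261, 0.1069]
orientation: [-0.026, -3.141, 0.0]
force: [0.1, 0.1, -1.0]
opening: 0.0892
gripper_force: 0.0
```

```bash
python3 - <<'E'
from h import *
# timer: a=-26 -> phi=64 ; tool turn from 179 -> 64
s=go(.583,-.232,.10,64,100)
E
```

```text
tilt [-0.0001 -0.    ] pos [0.4405 0.3261 0.1069] phi 179.04 open 0.0892 gf 0.0
[-0.25, -0.93, 0.01, 0.0, 0.0, 0.96, 100]
[-0.34, -0.9, 0.01, 0.0, 0.0, 0.96, 100]
[-0.43, -0.86, 0.01, 0.0, 0.0, 0.96, 100]
[-0.52, -0.81, 0.01, 0.0, 0.0, 0.96, 100]
[-0.59, -0.75, 0.01, 0.0, 0.0, 0.96, 100]
[-0.67, -0.69, 0.01, 0.0, 0.0, 0.96, 100]
[-0.73, -0.62, 0.01, 0.0, 0.0, 0.96, 100]
[-0.79, -0.54, 0.01, 0.0, 0.0, 0.96, 100]
[-0.84, -0.46, 0.01, 0.0, 0.0, 0.96, 100]
[-0.88, -0.37, 0.01, 0.0, 0.0, 0.96, 100]
[-0.92, -0.28, 0.01, 0.0, 0.0, 0.96, 100]
[-0.94, -0.19, 0.01, 0.0, 0.0, 0.96, 100]
[-0.96, -0.1, 0.01, 0.0, 0.0, 0.96, 100]
[-0.96, 0.0, 0.01, 0.0, 0.0, 0.96, 100]
[-0.96, 0.1, 0.01, 0.0, 0.0, 0.96, 100]
[-0.94, 0.19, 0.01, 0.0, 0.0, 0.96, 100]
[-0.92, 0.29, 0.01, 0.0, 0.0, 0.96, 100]
[-0.88, 0.38, 0.01, 0.0, 0.0, 0.96, 100]
[-0.84, 0.46, 0.01, 0.0, 0.0, 0.96, 100]
[-0.79, 0.54, 0.01, 0.0, 0.0, 0.96, 100]
```

Emit:
apply_moves(steps=[-0.25, -0.93, 0.01, 0, 0, 0.96, 100, -0.34, -0.9, 0.01, 0, 0, 0.96, 100, -0.43, -0.86, 0.01, 0, 0, 0.96, 100, -0.52, -0.81, 0.01, 0, 0, 0.96, 100, -0.59, -0.75, 0.01, 0, 0, 0.96, 100, -0.67, -0.69, 0.01, 0, 0, 0.96, 100, -0.73, -0.62, 0.01, 0, 0, 0.96, 100, -0.79, -0.54, 0.01, 0, 0, 0.96, 100, -0.84, -0.46, 0.01, 0, 0, 0.96, 100, -0.88, -0.37, 0.01, 0, 0, 0.96, 100, -0.92, -0.28, 0.01, 0, 0, 0.96, 100, -0.94, -0.19, 0.01, 0, 0, 0.96, 100])

```text
t: 8.73
tool_pos: [0.5264, -0.01, 0.1027]
orientation: [1.809, 2.567, 0.001]
force: [0.5, -0.0, 0.7]
opening: 0.0928
gripper_force: 0.0
```

Emit:
apply_moves(steps=[-0.96, -0.1, 0.01, 0, 0, 0.96, 100, -0.96, 0, 0.01, 0, 0, 0.96, 100, -0.96, 0.1, 0.01, 0, 0, 0.96, 100, -0.94, 0.19, 0.01, 0, 0, 0.96, 100, -0.92, 0.29, 0.01, 0, 0, 0.96, 100, -0.88, 0.38, 0.01, 0, 0, 0.96, 100, -0.84, 0.46, 0.01, 0, 0, 0.96, 100, -0.79, 0.54, 0.01, 0, 0, 0.96, 100, 0, 0, 0, 0, 0, 0, 100, 0, 0, 0, 0, 0, 0, 100, 0, 0, 0, 0, 0, 0, 100])

```text
t: 9.65
tool_pos: [0.5823, -0.2317, 0.0995]
orientation: [-2.665, -1.663, -0.001]
force: [0.3, 0.6, -0.0]
opening: 0.0928
gripper_force: 0.0
```

```bash
python3 - <<'E'
from h import *
s=go(.583,-.232,.04,64,100)
I=ims(); r=fitbox("remote_mid",I,(.4405,.3255,-.017),z0=.007)
print(np.round(r[0][:2],4),np.degrees(r[0][2]),r[1:3])
cv2.imwrite("pics/c.png",np.hstack([cv2.resize(I["top"][130:270,160:440,::-1],(800,400)) ]))
E
```

```text
tilt [0.0002 0.0004] pos [ 0.5823 -0.2317  0.0995] phi 63.91 open 0.0928 gf 0.0
[0.0, 0.01, 0.66, 0.0, 0.0, -0.01, 100]
[0.0, 0.01, 0.66, 0.0, 0.0, -0.01, 100]
[0.0, 0.01, 0.66, 0.0, 0.0, -0.01, 100]
[0.4457 0.3281] -0.9406904352939741 (np.float64(0.2059867245761886), {'top': array([443.5, 327. ,   0.8]), 'side': array([448. , 329.4,  -0.8])})
```

View pics/c.png

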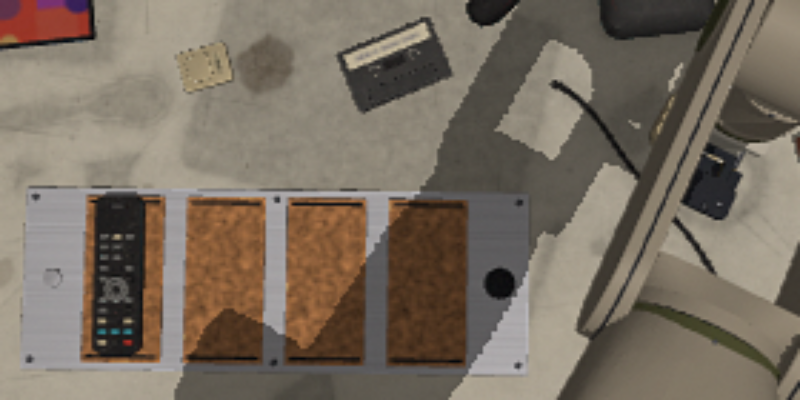

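The remote is down but sits a few mm toward +x on its pad, so I'll re-centre it at the end. For the timer I'll use a reduced opening and a higher tip so the fingers clear the cable.

Emit:
apply_moves(steps=[0, 0, 0.66, 0, 0, 0, 80, 0, 0, 0.66, 0, 0, 0, 80, 0, 0, 0.66, 0, 0, 0, 80, 0, 0, 0, 0, 0, 0, 80, 0, 0, 0.5, 0, 0, 0, 80, 0, 0, 0.5, 0, 0, 0, 80, 0, 0, 0, 0, 0, 0, 80, 0, 0, 0, 0, 0, 0, 80])

```text
t: 10.42
tool_pos: [0.5819, -0.2312, 0.0098]
orientation: [-2.664, -1.662, 0.001]
force: [0.5, 0.7, 0.5]
opening: 0.0744
gripper_force: 0.0
```

Emit:
apply_moves(steps=[0, 0, 0, 0, 0, 0, 40, 0, 0, 0, 0, 0, 0, 40, 0, 0, 0, 0, 0, 0, 40, 0, 0, 0, 0, 0, 0, 40, 0, 0, 0, 0, 0, 0, 40, 0, 0, 0, 0, 0, 0, 40, 0, 0, 0, 0, 0, 0, 40, 0, 0, 0, 0, 0, 0, 40])

```text
t: 11.08
tool_pos: [0.5833, -0.2325, 0.0112]
orientation: [2.665, 1.66, 0.002]
force: [-2.8, 0.9, 7.2]
opening: 0.0602
gripper_force: 11.9
```

```bash
python3 - <<'E'
from h import *
s,p,f,R=pose()
s=go(p[0],p[1],.10,f,40); s=go(.437,.1252,.10,-1,40,start=s)
E
```

```text
tilt [ 0.002  -0.0007] pos [ 0.5833 -0.2325  0.0112] phi 63.84 open 0.0602 gf 11.9
[0.0, 0.0, -0.74, 0.0, 0.0, 0.0, 40]
[0.0, 0.0, -0.74, 0.0, 0.0, 0.0, 40]
[0.0, 0.0, -0.74, 0.0, 0.0, 0.0, 40]
[0.0, 0.0, -0.74, 0.0, 0.0, 0.0, 40]
[0.61, -0.69, 0.0, 0.0, 0.0, 0.77, 40]
[0.55, -0.74, 0.0, 0.0, 0.0, 0.77, 40]
[0.49, -0.78, 0.0, 0.0, 0.0, 0.77, 40]
[0.43, -0.81, 0.0, 0.0, 0.0, 0.77, 40]
[0.36, -0.85, 0.0, 0.0, 0.0, 0.77, 40]
[0.29, -0.87, 0.0, 0.0, 0.0, 0.77, 40]
[0.22, -0.89, 0.0, 0.0, 0.0, 0.77, 40]
[0.15, -0.91, 0.0, 0.0, 0.0, 0.77, 40]
[0.07, -0.92, 0.0, 0.0, 0.0, 0.77, 40]
[0.0, -0.92, 0.0, 0.0, 0.0, 0.77, 40]
[-0.08, -0.92, 0.0, 0.0, 0.0, 0.77, 40]
[-0.15, -0.91, 0.0, 0.0, 0.0, 0.77, 40]
[-0.22, -0.89, 0.0, 0.0, 0.0, 0.77, 40]
[-0.29, -0.87, 0.0, 0.0, 0.0, 0.77, 40]
```

Emit:
apply_moves(steps=[0, 0, -0.74, 0, 0, 0, 40, 0, 0, -0.74, 0, 0, 0, 40, 0, 0, -0.74, 0, 0, 0, 40, 0, 0, -0.74, 0, 0, 0, 40, 0.61, -0.69, 0, 0, 0, 0.77, 40, 0.55, -0.74, 0, 0, 0, 0.77, 40, 0.49, -0.78, 0, 0, 0, 0.77, 40, 0.43, -0.81, 0, 0, 0, 0.77, 40, 0.36, -0.85, 0, 0, 0, 0.77, 40, 0.29, -0.87, 0, 0, 0, 0.77, 40, 0.22, -0.89, 0, 0, 0, 0.77, 40, 0.15, -0.91, 0, 0, 0, 0.77, 40])

```text
t: 12.08
tool_pos: [0.4977, -0.0268, 0.0985]
orientation: [3.057, 0.724, 0.0]
force: [-0.1, -0.3, -0.3]
opening: 0.0607
gripper_force: 11.9
```

Emit:
apply_moves(steps=[0.07, -0.92, 0, 0, 0, 0.77, 40, 0, -0.92, 0, 0, 0, 0.77, 40, -0.08, -0.92, 0, 0, 0, 0.77, 40, -0.15, -0.91, 0, 0, 0, 0.77, 40, -0.22, -0.89, 0, 0, 0, 0.77, 40, -0.29, -0.87, 0, 0, 0, 0.77, 40, 0, 0, 0, 0, 0, 0, 40, 0, 0, 0, 0, 0, 0, 40, 0, 0, 0, 0, 0, 0, 40])

```text
t: 12.83
tool_pos: [0.4356, 0.1251, 0.0985]
orientation: [3.141, -0.02, 0.001]
force: [0.2, -0.5, -0.2]
opening: 0.0604
gripper_force: 11.9
```

```bash
python3 - <<'E'
from h import *
go(.437,.1252,.0265,-1,40)
E
```

```text
tilt [ 0.0006 -0.0003] pos [0.4356 0.1251 0.0985] phi -0.72 open 0.0604 gf 11.9
[0.02, 0.0, 0.8, 0.0, 0.0, 0.02, 40]
[0.02, 0.0, 0.8, 0.0, 0.0, 0.02, 40]
[0.02, 0.0, 0.8, 0.0, 0.0, 0.02, 40]
```

Emit:
apply_moves(steps=[0.03, 0, 0.8, 0, 0, 0.03, 40, 0.02, 0, 0.8, 0, 0, 0.02, 40, 0, 0, 0.75, 0, 0, 0, 40, 0, 0, 0.15, 0, 0, 0, 40, 0, 0, 0.12, 0, 0, 0, 40, 0, 0, 0, 0, 0, 0, 40, 0, 0, 0, 0, 0, 0, 40])

```text
t: 13.42
tool_pos: [0.438, 0.1251, 0.021]
orientation: [-3.141, 0.032, -0.003]
force: [0.3, -0.3, -0.4]
opening: 0.0601
gripper_force: 11.9
```

Emit:
apply_moves(steps=[0, 0, 0.05, 0, 0, 0, 40, 0, 0, 0.04, 0, 0, 0, 40, 0, 0, 0, 0, 0, 0, 40])

```text
t: 13.67
tool_pos: [0.438, 0.1254, 0.0181]
orientation: [-3.141, 0.031, -0.004]
force: [0.7, -1.0, 2.8]
opening: 0.0601
gripper_force: 11.9
```

Emit:
apply_moves(steps=[0, 0, 0, 0, 0, 0, 85, 0, 0, 0, 0, 0, 0, 85, 0, 0, 0, 0, 0, 0, 85, 0, 0, 0, 0, 0, 0, 85, 0, 0, -0.5, 0, 0, 0, 85, 0, 0, -0.9, 0, 0, 0, 85, 0, 0, -0.9, 0, 0, 0, 100, 0, 0, -0.6, 0, 0, 0, 100, 0, 0, 0, 0, 0, 0, 100])

```text
t: 14.42
tool_pos: [0.4398, 0.1258, 0.1086]
orientation: [-3.14, 0.031, -0.011]
force: [-0.4, 0.4, 0.7]
opening: 0.0915
gripper_force: 0.0
```

```bash
python3 - <<'E'
from h import *
# cassette a=22.3 grip across x -> phi=112.3 or -67.7
s=go(.652,.058,.09,-67.7,100)
E
```

```text
tilt [0.0069 0.0012] pos [0.4398 0.1258 0.1086] phi -1.13 open 0.0915 gf 0.0
[0.59, 0.18, 0.05, 0.0, 0.0, 0.92, 100]
[0.61, 0.12, 0.05, 0.0, 0.0, 0.92, 100]
[0.62, 0.06, 0.05, 0.0, 0.0, 0.92, 100]
[0.62, 0.0, 0.05, 0.0, 0.0, 0.92, 100]
[0.62, -0.06, 0.05, 0.0, 0.0, 0.92, 100]
[0.61, -0.12, 0.05, 0.0, 0.0, 0.92, 100]
[0.59, -0.18, 0.05, 0.0, 0.0, 0.92, 100]
[0.57, -0.23, 0.05, 0.0, 0.0, 0.92, 100]
[0.55, -0.29, 0.05, 0.0, 0.0, 0.92, 100]
[0.52, -0.34, 0.05, 0.0, 0.0, 0.92, 100]
[0.48, -0.39, 0.05, 0.0, 0.0, 0.92, 100]
[0.44, -0.43, 0.05, 0.0, 0.0, 0.92, 100]
```

```bash
python3 - <<'E'
from h import *
s=go(.652,.058,.09,112.3,100)
E
```

```text
tilt [0.0069 0.0012] pos [0.4398 0.1258 0.1086] phi -1.13 open 0.0915 gf 0.0
[0.36, 0.11, 0.03, 0.0, 0.0, -0.95, 100]
[0.34, 0.14, 0.03, 0.0, 0.0, -0.95, 100]
[0.33, 0.17, 0.03, 0.0, 0.0, -0.95, 100]
[0.31, 0.21, 0.03, 0.0, 0.0, -0.95, 100]
[0.29, 0.24, 0.03, 0.0, 0.0, -0.95, 100]
[0.26, 0.26, 0.03, 0.0, 0.0, -0.95, 100]
[0.24, 0.29, 0.03, 0.0, 0.0, -0.95, 100]
[0.21, 0.31, 0.03, 0.0, 0.0, -0.95, 100]
[0.17, 0.33, 0.03, 0.0, 0.0, -0.95, 100]
[0.14, 0.34, 0.03, 0.0, 0.0, -0.95, 100]
[0.11, 0.36, 0.03, 0.0, 0.0, -0.95, 100]
[0.07, 0.36, 0.03, 0.0, 0.0, -0.95, 100]
[0.03, 0.37, 0.03, 0.0, 0.0, -0.95, 100]
[0.0, 0.37, 0.03, 0.0, 0.0, -0.95, 100]
[-0.04, 0.37, 0.03, 0.0, 0.0, -0.95, 100]
[-0.08, 0.36, 0.03, 0.0, 0.0, -0.95, 100]
[-0.11, 0.35, 0.03, 0.0, 0.0, -0.95, 100]
[-0.15, 0.34, 0.03, 0.0, 0.0, -0.95, 100]
[-0.18, 0.33, 0.03, 0.0, 0.0, -0.95, 100]
[-0.21, 0.31, 0.03, 0.0, 0.0, -0.95, 100]
```

Emit:
apply_moves(steps=[0.36, 0.11, 0.03, 0, 0, -0.95, 100, 0.34, 0.14, 0.03, 0, 0, -0.95, 100, 0.33, 0.17, 0.03, 0, 0, -0.95, 100, 0.31, 0.21, 0.03, 0, 0, -0.95, 100, 0.29, 0.24, 0.03, 0, 0, -0.95, 100, 0.26, 0.26, 0.03, 0, 0, -0.95, 100, 0.24, 0.29, 0.03, 0, 0, -0.95, 100, 0.21, 0.31, 0.03, 0, 0, -0.95, 100, 0.17, 0.33, 0.03, 0, 0, -0.95, 100, 0.14, 0.34, 0.03, 0, 0, -0.95, 100, 0.11, 0.36, 0.03, 0, 0, -0.95, 100, 0.07, 0.36, 0.03, 0, 0, -0.95, 100])

```text
t: 15.42
tool_pos: [0.5644, 0.0845, 0.0919]
orientation: [-2.611, -1.746, 0.002]
force: [-0.5, 0.4, 0.7]
opening: 0.0928
gripper_force: 0.0
```

Emit:
apply_moves(steps=[0.03, 0.37, 0.03, 0, 0, -0.95, 100, 0, 0.37, 0.03, 0, 0, -0.95, 100, -0.04, 0.37, 0.03, 0, 0, -0.95, 100, -0.08, 0.36, 0.03, 0, 0, -0.95, 100, -0.11, 0.35, 0.03, 0, 0, -0.95, 100, -0.15, 0.34, 0.03, 0, 0, -0.95, 100, -0.18, 0.33, 0.03, 0, 0, -0.95, 100, -0.21, 0.31, 0.03, 0, 0, -0.95, 100, 0, 0, 0, 0, 0, 0, 100, 0, 0, 0, 0, 0, 0, 100, 0, 0, 0, 0, 0, 0, 100])

```text
t: 16.33
tool_pos: [0.6487, 0.058, 0.0851]
orientation: [-1.741, -2.614, 0.001]
force: [0.2, 0.4, 0.4]
opening: 0.0928
gripper_force: 0.0
```

```bash
python3 - <<'E'
from h import *
s=go(.652,.058,.03,112.3,100); go(.652,.058,.003,112.3,100,start=s)
I=ims(); r=fitbox("timer_mid",I,(.438,.1252,1.55),z0=.007)
print(np.round(r[0][:2],4),np.degrees(r[0][2]),r[1:3])
E
```

```text
tilt [-0.0016  0.0001] pos [0.6487 0.058  0.0851] phi 112.67 open 0.0928 gf 0.0
[-0.02, 0.05, 0.92, 0.0, 0.0, 0.03, 100]
[-0.02, 0.05, 0.92, 0.0, 0.0, 0.03, 100]
[0.0, 0.0, 0.9, 0.0, 0.0, 0.0, 100]
[0.4373 0.1247] 87.81598247592342 (np.float64(0.39319450089376584), {'top': array([441. , 121. ,  84.6]), 'side': array([435.2, 125.7,  81.7])})
```

Emit:
apply_moves(steps=[-0.02, 0.05, 0.9, 0, 0, 0.03, 100, -0.02, 0.05, 0.9, 0, 0, 0.03, 100, 0, 0, 0.6, 0, 0, 0, 100, 0, 0, 0, 0, 0, 0, 100, 0, 0, 0, 0, 0, 0, 100])

```text
t: 16.85
tool_pos: [0.6512, 0.0581, 0.013]
orientation: [-1.745, -2.609, 0.003]
force: [0.6, 0.4, 0.4]
opening: 0.0933
gripper_force: 0.0
```

```bash
python3 - <<'E'
from h import *
s=go(.652,.058,.003,112.3,100)
E
```

```text
tilt [-0.0031  0.    ] pos [0.6512 0.0581 0.013 ] phi 112.46 open 0.0933 gf 0.0
[-0.01, 0.02, 0.33, 0.0, 0.0, 0.03, 100]
```

Emit:
apply_moves(steps=[0, 0.02, 0.18, 0, 0, 0, 100, 0, 0, 0.13, 0, 0, 0, 70, 0, 0, 0, 0, 0, 0, 50, 0, 0, 0, 0, 0, 0, 50, 0, 0, 0, 0, 0, 0, 50, 0, 0, 0, 0, 0, 0, 50, 0, 0, 0, 0, 0, 0, 50, 0, 0, 0, 0, 0, 0, 50, 0, 0, 0, 0, 0, 0, 50, 0, 0, 0, 0, 0, 0, 50])

```text
t: 17.68
tool_pos: [0.6537, 0.0581, 0.0053]
orientation: [1.745, 2.612, 0.001]
force: [-1.2, -0.3, 5.8]
opening: 0.0637
gripper_force: 12.0
```

```bash
python3 - <<'E'
from h import *
s,p,f,R=pose()
s=go(p[0],p[1],.09,f,50); s=go(.438,.2252,.09,179,50,start=s)
E
```

```text
tilt [ 0.0007 -0.    ] pos [0.6537 0.0581 0.0053] phi 112.5 open 0.0637 gf 12.0
[0.0, 0.0, -0.94, 0.0, 0.0, 0.0, 50]
[0.0, 0.0, -0.94, 0.0, 0.0, 0.0, 50]
[0.0, 0.0, -0.94, 0.0, 0.0, 0.0, 50]
[0.66, -0.38, 0.0, 0.0, 0.0, -0.92, 50]
[0.69, -0.31, 0.0, 0.0, 0.0, -0.92, 50]
[0.72, -0.24, 0.0, 0.0, 0.0, -0.92, 50]
[0.74, -0.17, 0.0, 0.0, 0.0, -0.92, 50]
[0.75, -0.1, 0.0, 0.0, 0.0, -0.92, 50]
[0.76, -0.03, 0.0, 0.0, 0.0, -0.92, 50]
[0.76, 0.05, 0.0, 0.0, 0.0, -0.92, 50]
[0.75, 0.12, 0.0, 0.0, 0.0, -0.92, 50]
[0.73, 0.19, 0.0, 0.0, 0.0, -0.92, 50]
[0.71, 0.26, 0.0, 0.0, 0.0, -0.92, 50]
[0.68, 0.33, 0.0, 0.0, 0.0, -0.92, 50]
[0.65, 0.39, 0.0, 0.0, 0.0, -0.92, 50]
```

Emit:
apply_moves(steps=[0, 0, -0.94, 0, 0, 0, 50, 0, 0, -0.94, 0, 0, 0, 50, 0, 0, -0.94, 0, 0, 0, 50, 0.66, -0.38, 0, 0, 0, -0.92, 50, 0.69, -0.31, 0, 0, 0, -0.92, 50, 0.72, -0.24, 0, 0, 0, -0.92, 50, 0.74, -0.17, 0, 0, 0, -0.92, 50, 0.75, -0.1, 0, 0, 0, -0.92, 50, 0.76, -0.03, 0, 0, 0, -0.92, 50, 0.76, 0.05, 0, 0, 0, -0.92, 50, 0.75, 0.12, 0, 0, 0, -0.92, 50, 0.73, 0.19, 0, 0, 0, -0.92, 50])

```text
t: 18.68
tool_pos: [0.4904, 0.1844, 0.0889]
orientation: [-0.479, -3.104, 0.0]
force: [0.5, 0.0, -1.2]
opening: 0.0636
gripper_force: 12.0
```

Emit:
apply_moves(steps=[0.71, 0.26, 0, 0, 0, -0.92, 50, 0.68, 0.33, 0, 0, 0, -0.92, 50, 0.65, 0.39, 0, 0, 0, -0.92, 50, 0, 0, 0, 0, 0, 0, 50, 0, 0, 0, 0, 0, 0, 50, 0, 0, 0, 0, 0, 0, 50])

```text
t: 19.18
tool_pos: [0.4383, 0.2257, 0.0893]
orientation: [0.036, 3.141, -0.0]
force: [0.3, 0.4, -1.0]
opening: 0.0636
gripper_force: 12.0
```

```bash
python3 - <<'E'
from h import *
s=go(.4388,.2252,.021,179,50)
E
```

```text
tilt [ 0.0005 -0.0001] pos [0.4383 0.2257 0.0893] phi 178.67 open 0.0636 gf 12.0
[-0.01, -0.01, 0.76, 0.0, 0.0, -0.02, 50]
[-0.01, -0.01, 0.76, 0.0, 0.0, -0.02, 50]
[-0.01, -0.01, 0.76, 0.0, 0.0, -0.02, 50]
```

Emit:
apply_moves(steps=[-0.02, -0.01, 0.76, 0, 0, -0.05, 50, 0, -0.01, 0.76, 0, 0, 0, 50, 0, 0, 0.76, 0, 0, 0, 50, 0, 0, 0.15, 0, 0, 0, 50, 0, 0, 0.1, 0, 0, 0, 50, 0, 0, 0, 0, 0, 0, 50, 0, 0, 0, 0, 0, 0, 50])

```text
t: 19.77
tool_pos: [0.4398, 0.2253, 0.0147]
orientation: [0.028, 3.14, 0.001]
force: [0.2, 0.1, 0.1]
opening: 0.0638
gripper_force: 12.0
```

Emit:
apply_moves(steps=[0, 0, 0.06, 0, 0, 0, 50, 0, 0, 0.05, 0, 0, 0, 50, 0, 0, 0, 0, 0, 0, 50])

```text
t: 20.02
tool_pos: [0.4401, 0.2256, 0.0118]
orientation: [0.026, 3.139, 0.001]
force: [0.2, -0.9, 5.2]
opening: 0.0641
gripper_force: 12.0
```

Emit:
apply_moves(steps=[0, 0, 0, 0, 0, 0, 85, 0, 0, 0, 0, 0, 0, 85, 0, 0, 0, 0, 0, 0, 85, 0, 0, 0, 0, 0, 0, 85, 0, 0, -0.5, 0, 0, 0, 85, 0, 0, -0.9, 0, 0, 0, 85, 0, 0, -0.9, 0, 0, 0, 85, 0, 0, 0, 0, 0, 0, 85])

```text
t: 20.68
tool_pos: [0.4419, 0.2266, 0.0847]
orientation: [0.026, 3.134, 0.005]
force: [1.2, 0.9, 1.9]
opening: 0.0794
gripper_force: 0.0
```

```bash
python3 - <<'E'
from h import *
s=go(.6512,.2464,.06,104,80)
E
```

```text
tilt [0.0075 0.0029] pos [0.4419 0.2266 0.0847] phi 179.05 open 0.0794 gf 0.0
[-0.54, 0.06, 0.06, 0.0, 0.0, 0.96, 80]
[-0.53, 0.11, 0.06, 0.0, 0.0, 0.96, 80]
[-0.51, 0.17, 0.06, 0.0, 0.0, 0.96, 80]
[-0.49, 0.22, 0.06, 0.0, 0.0, 0.96, 80]
[-0.47, 0.27, 0.06, 0.0, 0.0, 0.96, 80]
[-0.44, 0.31, 0.06, 0.0, 0.0, 0.96, 80]
[-0.41, 0.35, 0.06, 0.0, 0.0, 0.96, 80]
[-0.37, 0.39, 0.06, 0.0, 0.0, 0.96, 80]
[-0.33, 0.43, 0.06, 0.0, 0.0, 0.96, 80]
[-0.28, 0.46, 0.06, 0.0, 0.0, 0.96, 80]
[-0.24, 0.48, 0.06, 0.0, 0.0, 0.96, 80]
[-0.19, 0.51, 0.06, 0.0, 0.0, 0.96, 80]
[-0.13, 0.52, 0.06, 0.0, 0.0, 0.96, 80]
```

Emit:
apply_moves(steps=[-0.54, 0.06, 0.06, 0, 0, 0.96, 80, -0.53, 0.11, 0.06, 0, 0, 0.96, 80, -0.51, 0.17, 0.06, 0, 0, 0.96, 80, -0.49, 0.22, 0.06, 0, 0, 0.96, 80, -0.47, 0.27, 0.06, 0, 0, 0.96, 80, -0.44, 0.31, 0.06, 0, 0, 0.96, 80, -0.41, 0.35, 0.06, 0, 0, 0.96, 80, -0.37, 0.39, 0.06, 0, 0, 0.96, 80, -0.33, 0.43, 0.06, 0, 0, 0.96, 80, -0.28, 0.46, 0.06, 0, 0, 0.96, 80, -0.24, 0.48, 0.06, 0, 0, 0.96, 80, -0.19, 0.51, 0.06, 0, 0, 0.96, 80])

```text
t: 21.68
tool_pos: [0.6324, 0.2436, 0.0567]
orientation: [-1.81, -2.567, 0.001]
force: [-0.8, 0.8, -0.6]
opening: 0.0742
gripper_force: 0.0
```

Emit:
apply_moves(steps=[-0.13, 0.52, 0.06, 0, 0, 0.96, 80, 0, 0, 0, 0, 0, 0, 80, 0, 0, 0, 0, 0, 0, 80, 0, 0, 0.9, 0, 0, 0, 80, 0, 0, 0.5, 0, 0, 0, 80, 0, 0, 0, 0, 0, 0, 80, 0, 0, 0, 0, 0, 0, 80])

```text
t: 22.27
tool_pos: [0.6455, 0.2448, 0.0117]
orientation: [-1.927, -2.478, 0.006]
force: [0.3, -0.2, -0.3]
opening: 0.0745
gripper_force: 0.0
```

```bash
python3 - <<'E'
from h import *
s=go(.6512,.2464,.0025,104,80)
E
```

```text
tilt [-0.0045 -0.0013] pos [0.6455 0.2448 0.0117] phi 104.24 open 0.0745 gf 0.0
[0.01, 0.2, 0.31, 0.0, 0.0, 0.04, 80]
```

Emit:
apply_moves(steps=[0.01, 0.2, 0, 0, 0, 0.03, 80, 0, 0, 0.17, 0, 0, 0, 80, 0, 0, 0.12, 0, 0, 0, 60, 0, 0, 0, 0, 0, 0, 30, 0, 0, 0, 0, 0, 0, 20, 0, 0, 0, 0, 0, 0, 20, 0, 0, 0, 0, 0, 0, 20, 0, 0, 0, 0, 0, 0, 20, 0, 0, 0, 0, 0, 0, 20, 0, 0, 0, 0, 0, 0, 20])

```text
t: 23.1
tool_pos: [0.6538, 0.247, 0.0053]
orientation: [1.934, 2.475, 0.0]
force: [-0.2, 0.0, 0.6]
opening: 0.0395
gripper_force: 12.0
```

```bash
python3 - <<'E'
from h import *
s,p,f,R=pose()
s=go(p[0],p[1],.12,f,20); s=go(.4355,.0252,.12,179,20,start=s)
E
```

```text
tilt [0.0003 0.0001] pos [0.6538 0.247  0.0053] phi 103.98 open 0.0395 gf 12.0
[0.0, 0.0, -0.96, 0.0, 0.0, 0.0, 20]
[0.0, 0.0, -0.96, 0.0, 0.0, 0.0, 20]
[0.0, 0.0, -0.96, 0.0, 0.0, 0.0, 20]
[0.0, 0.0, -0.96, 0.0, 0.0, 0.0, 20]
[-0.42, -0.68, 0.0, 0.0, 0.0, -0.96, 20]
[-0.35, -0.72, 0.0, 0.0, 0.0, -0.96, 20]
[-0.27, -0.75, 0.0, 0.0, 0.0, -0.96, 20]
[-0.2, -0.77, 0.0, 0.0, 0.0, -0.96, 20]
[-0.12, -0.79, 0.0, 0.0, 0.0, -0.96, 20]
[-0.04, -0.8, 0.0, 0.0, 0.0, -0.96, 20]
[0.04, -0.8, 0.0, 0.0, 0.0, -0.96, 20]
[0.12, -0.79, 0.0, 0.0, 0.0, -0.96, 20]
[0.2, -0.77, 0.0, 0.0, 0.0, -0.96, 20]
[0.28, -0.75, 0.0, 0.0, 0.0, -0.96, 20]
[0.35, -0.72, 0.0, 0.0, 0.0, -0.96, 20]
[0.42, -0.68, 0.0, 0.0, 0.0, -0.96, 20]
[0.49, -0.63, 0.0, 0.0, 0.0, -0.96, 20]
```

Emit:
apply_moves(steps=[0, 0, -0.96, 0, 0, 0, 20, 0, 0, -0.96, 0, 0, 0, 20, 0, 0, -0.96, 0, 0, 0, 20, 0, 0, -0.96, 0, 0, 0, 20, -0.42, -0.68, 0, 0, 0, -0.96, 20, -0.35, -0.72, 0, 0, 0, -0.96, 20, -0.27, -0.75, 0, 0, 0, -0.96, 20, -0.2, -0.77, 0, 0, 0, -0.96, 20, -0.12, -0.79, 0, 0, 0, -0.96, 20, -0.04, -0.8, 0, 0, 0, -0.96, 20, 0.04, -0.8, 0, 0, 0, -0.96, 20, 0.12, -0.79, 0, 0, 0, -0.96, 20])

```text
t: 24.1
tool_pos: [0.5187, 0.1092, 0.1202]
orientation: [0.804, 3.037, 0.0]
force: [-0.7, -0.0, 0.0]
opening: 0.04
gripper_force: 12.0
```

Emit:
apply_moves(steps=[0.2, -0.77, 0, 0, 0, -0.96, 20, 0.28, -0.75, 0, 0, 0, -0.96, 20, 0.35, -0.72, 0, 0, 0, -0.96, 20, 0.42, -0.68, 0, 0, 0, -0.96, 20, 0.49, -0.63, 0, 0, 0, -0.96, 20, 0, 0, 0, 0, 0, 0, 20, 0, 0, 0, 0, 0, 0, 20, 0, 0, 0, 0, 0, 0, 20])

```text
t: 24.77
tool_pos: [0.4363, 0.0246, 0.1207]
orientation: [0.035, 3.14, 0.0]
force: [-0.8, -0.4, 0.2]
opening: 0.0397
gripper_force: 12.0
```

```bash
python3 - <<'E'
from h import *
s=go(.4355,.0252,.022,179,20)
E
```

```text
tilt [0.0014 0.0003] pos [0.4363 0.0246 0.1207] phi 178.71 open 0.0397 gf 12.0
[0.01, 0.0, 0.82, 0.0, 0.0, -0.01, 20]
[0.01, 0.0, 0.82, 0.0, 0.0, -0.01, 20]
[0.01, 0.0, 0.82, 0.0, 0.0, -0.01, 20]
[0.01, 0.0, 0.82, 0.0, 0.0, -0.01, 20]
```

Grasp height was about 0.004, so I'll place at about 0.0115.

Emit:
apply_moves(steps=[0.02, 0.02, 0.82, 0, 0, -0.05, 20, 0, 0, 0.82, 0, 0, 0, 20, 0, 0, 0.82, 0, 0, 0, 20, 0, 0, 0.82, 0, 0, 0, 20, 0, 0, 0.15, 0, 0, 0, 20, 0, 0, 0, 0, 0, 0, 20, 0, 0, 0, 0, 0, 0, 20])

```text
t: 25.35
tool_pos: [0.4357, 0.0255, 0.0181]
orientation: [0.023, 3.141, 0.0]
force: [0.6, 0.2, -0.2]
opening: 0.0396
gripper_force: 12.0
```

Emit:
apply_moves(steps=[0, 0, 0.08, 0, 0, 0, 20, 0, 0, 0.07, 0, 0, 0, 20, 0, 0, 0.05, 0, 0, 0, 20, 0, 0, 0, 0, 0, 0, 20])

```text
t: 25.68
tool_pos: [0.436, 0.025, 0.0122]
orientation: [0.023, 3.14, -0.0]
force: [0.6, 0.1, 0.7]
opening: 0.0397
gripper_force: 12.0
```

Emit:
apply_moves(steps=[0, 0, 0.02, 0, 0, 0, 20, 0, 0, 0, 0, 0, 0, 58, 0, 0, 0, 0, 0, 0, 58, 0, 0, 0, 0, 0, 0, 58, 0, 0, -0.5, 0, 0, 0, 58, 0, 0, -0.9, 0, 0, 0, 58, 0, 0, -0.9, 0, 0, 0, 58, 0, 0, -0.9, 0, 0, 0, 80, 0, -0.9, 0, 0, 0, 0, 80, 0, -0.9, 0, 0, 0, 0, 80, 0, -0.9, 0, 0, 0, 0, 80, 0, -0.9, 0, 0, 0, 0, 80])

```text
t: 26.68
tool_pos: [0.4333, -0.0839, 0.1069]
orientation: [0.022, 3.141, -0.0]
force: [1.0, -0.4, -0.3]
opening: 0.074
gripper_force: 0.0
```

Emit:
apply_moves(steps=[0, -0.9, 0, 0, 0, 0, 80, 0, -0.9, 0, 0, 0, 0, 80, 0, -0.9, 0, 0, 0, 0, 80, 0, -0.9, 0, 0, 0, 0, 80, 0, -0.9, 0, 0, 0, 0, 80, 0, -0.9, 0, 0, 0, 0, 80, 0, 0, 0, 0, 0, 0, 80])

```text
t: 27.27
tool_pos: [0.4306, -0.2489, 0.1069]
orientation: [0.027, 3.141, -0.003]
force: [-0.2, -0.7, 0.4]
opening: 0.0744
gripper_force: 0.0
```

```bash
python3 - <<'E'
from h import *
s,p,f,R=pose(); print(p)
I=ims()
a=np.radians(-1.0); T=[]
for n,k,yaw in(("adapter_mid",-1.5,0),("timer_mid",-.5,90),("cassette_mid",.5,90),("remote_mid",1.5,0)):
    P=(.437+.0175*k*.1,.1752+k*.1)
    r=fitbox(n,I,(P[0]+.002,P[1],a+np.radians(yaw)),z0=.007); T.append(r[3])
    print(n,"pad",np.round(P,4),np.round(r[0][:2],4),np.degrees(r[0][2]),round(r[1],3),r[2])
cv2.imwrite("pics/fit2.png",np.hstack(T))
cv2.imwrite("pics/d.png",np.hstack([cv2.resize(I["top"][180:270,160:360,::-1],(800,360),interpolation=cv2.INTER_CUBIC)]))
E
```

```text
[ 0.43064206 -0.24891625  0.10687861]
adapter_mid pad [0.4344 0.0252] [0.4373 0.0245] -0.4774409677328877 0.195 {'top': array([436.5,  24.5,  -2.1]), 'side': array([438.1,  25.5,  -6.4])}
timer_mid pad [0.4361 0.1252] [0.4371 0.1276] 84.11459959917298 0.244 {'top': array([436.1, 125.9,  84.1]), 'side': array([437.6, 130.3,  80.8])}
cassette_mid pad [0.4379 0.2252] [0.4413 0.2254] 87.72949640712976 0.178 {'top': array([440.2, 225. ,  88. ]), 'side': array([443.7, 226.9,  88.7])}
remote_mid pad [0.4396 0.3252] [0.4456 0.3283] -0.4024091093453896 0.212 {'top': array([442.5, 326.9,   1. ]), 'side': array([448.6, 329.6,  -1.1])}
```

View pics/d.png

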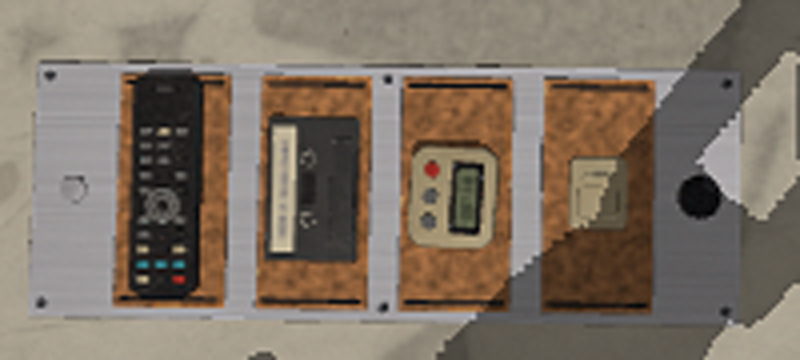

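View pics/fit2.png

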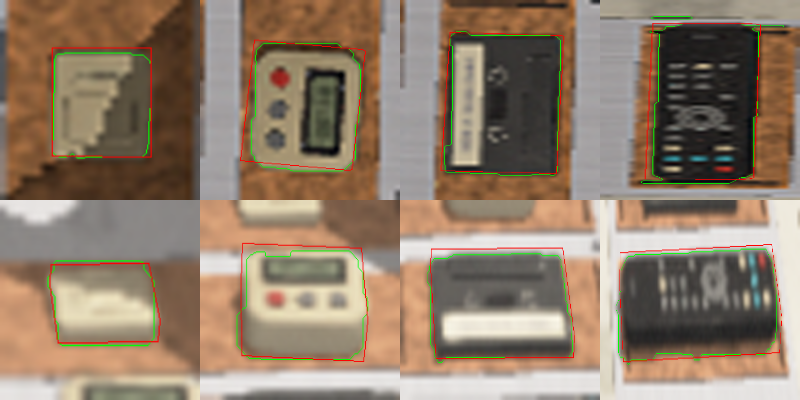

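Emit:
apply_moves(steps=[-0.02, 0.96, 0, 0, 0, 0, 85, -0.02, 0.96, 0, 0, 0, 0, 85, -0.02, 0.96, 0, 0, 0, 0, 85, -0.02, 0.96, 0, 0, 0, 0, 85, -0.02, 0.96, 0, 0, 0, 0, 85, -0.02, 0.96, 0, 0, 0, 0, 85, -0.02, 0.96, 0, 0, 0, 0, 85, -0.02, 0.96, 0, 0, 0, 0, 85, -0.02, 0.96, 0, 0, 0, 0, 85, -0.02, 0.96, 0, 0, 0, 0, 85, -0.02, 0.96, 0, 0, 0, 0, 85, -0.02, 0.96, 0, 0, 0, 0, 85])

```text
t: 28.37
tool_pos: [0.4422, 0.103, 0.1066]
orientation: [-0.021, -3.141, -0.0]
force: [-0.2, 0.1, 0.0]
opening: 0.0791
gripper_force: 0.0
```

Emit:
apply_moves(steps=[-0.02, 0.96, 0, 0, 0, 0, 85, -0.02, 0.96, 0, 0, 0, 0, 85, -0.02, 0.96, 0, 0, 0, 0, 85, -0.02, 0.96, 0, 0, 0, 0, 85, -0.02, 0.96, 0, 0, 0, 0, 85, -0.02, 0.96, 0, 0, 0, 0, 85, -0.02, 0.96, 0, 0, 0, 0, 85, -0.02, 0.96, 0, 0, 0, 0, 85, 0, 0, 0, 0, 0, 0, 85, 0, 0, 0, 0, 0, 0, 85, 0, 0, 0, 0, 0, 0, 85])

```text
t: 29.28
tool_pos: [0.4503, 0.331, 0.1063]
orientation: [-0.02, -3.141, 0.001]
force: [0.2, -0.4, 0.0]
opening: 0.0791
gripper_force: 0.0
```

```bash
python3 - <<'E'
from h import *
go(.443,.3262,.02,179,85)
E
```

```text
tilt [-0.001  -0.0008] pos [0.4503 0.331  0.1063] phi 179.25 open 0.0791 gf 0.0
[0.08, -0.05, 0.96, 0.0, 0.0, 0.01, 85]
[0.08, -0.05, 0.96, 0.0, 0.0, 0.01, 85]
[0.08, -0.05, 0.96, 0.0, 0.0, 0.01, 85]
```

Emit:
apply_moves(steps=[0.08, -0.05, 0.96, 0, 0, 0.01, 85, 0.08, -0.05, 0.96, 0, 0, 0.01, 85, 0.08, -0.05, 0.96, 0, 0, 0.01, 85, 0, 0, 0.24, 0, 0, 0, 85, 0, 0, 0, 0, 0, 0, 40, 0, 0, 0, 0, 0, 0, 20, 0, 0, 0, 0, 0, 0, 20, 0, 0, 0, 0, 0, 0, 20, 0, 0, 0, 0, 0, 0, 20, 0, 0, 0, 0, 0, 0, 20, 0, 0, 0, 0, 0, 0, 20, 0, 0, 0, 0, 0, 0, 20])

```text
t: 30.28
tool_pos: [0.4454, 0.3271, 0.0148]
orientation: [0.028, 3.139, 0.002]
force: [-0.6, -1.0, 6.9]
opening: 0.0475
gripper_force: 12.0
```

```bash
python3 - <<'E'
from h import *
s,p,f,R=pose(); go(p[0]-.004,p[1],p[2]+.012,179,20)
E
```

```text
tilt [0.0023 0.0012] pos [0.4454 0.3271 0.0148] phi 178.98 open 0.0475 gf 12.0
[0.13, 0.0, -0.4, 0.0, 0.0, 0.0, 20]
```

Emit:
apply_moves(steps=[0, 0, -0.4, 0, 0, 0, 20, 0.13, -0.05, 0, 0, 0, 0, 20, 0, 0, 0, 0, 0, 0, 20, 0, 0, 0, 0, 0, 0, 20])

```text
t: 30.62
tool_pos: [0.44, 0.325, 0.0252]
orientation: [-0.028, -3.141, -0.0]
force: [-0.6, -0.8, -2.4]
opening: 0.0471
gripper_force: 12.0
```

Emit:
apply_moves(steps=[0, 0, 0.25, 0, 0, 0, 20, 0, 0, 0.13, 0, 0, 0, 20, 0, 0, 0, 0, 0, 0, 20, 0, 0, 0, 0, 0, 0, 80, 0, 0, 0, 0, 0, 0, 80, 0, 0, 0, 0, 0, 0, 80, 0, 0, -0.4, 0, 0, 0, 80, 0, 0, -0.9, 0, 0, 0, 85, 0, 0, -0.9, 0, 0, 0, 85, 0, 0, 0, 0, 0, 0, 85])

```text
t: 31.45
tool_pos: [0.4436, 0.3271, 0.0866]
orientation: [0.028, 3.134, 0.007]
force: [0.2, 0.6, 1.8]
opening: 0.0789
gripper_force: 0.0
```

```bash
python3 - <<'E'
from h import *
go(.4405,.2255,.08,178,85)
E
```

```text
tilt [0.0076 0.0046] pos [0.4436 0.3271 0.0866] phi 178.98 open 0.0789 gf 0.0
[0.01, -0.85, 0.05, 0.0, 0.0, 0.04, 85]
[0.01, -0.85, 0.05, 0.0, 0.0, 0.04, 85]
[0.0, -0.85, 0.05, 0.0, 0.0, 0.04, 85]
[0.0, -0.85, 0.05, 0.0, 0.0, 0.04, 85]
```

Emit:
apply_moves(steps=[0, -0.83, 0.05, 0, 0, 0.04, 85, 0, -0.83, 0.05, 0, 0, 0.04, 85, 0, -0.83, 0.05, 0, 0, 0.04, 85, 0, -0.83, 0.05, 0, 0, 0.04, 85, 0, 0, 0, 0, 0, 0, 85, 0, 0, 0, 0, 0, 0, 85, 0, 0, 0, 0, 0, 0, 85, 0, 0, 0, 0, 0, 0, 85])

```text
t: 32.12
tool_pos: [0.4382, 0.2263, 0.0742]
orientation: [0.053, 3.14, 0.001]
force: [-0.3, 0.8, 0.4]
opening: 0.0791
gripper_force: 0.0
```

```bash
python3 - <<'E'
from h import *
go(.4405,.2255,.013,178,85)
E
```

```text
tilt [0.0007 0.0006] pos [0.4382 0.2263 0.0742] phi 178.05 open 0.0791 gf 0.0
[-0.03, -0.01, 0.68, 0.0, 0.0, 0.0, 85]
[-0.03, -0.01, 0.68, 0.0, 0.0, 0.0, 85]
[-0.03, -0.01, 0.68, 0.0, 0.0, 0.0, 85]
```

Emit:
apply_moves(steps=[-0.03, -0.02, 0.68, 0, 0, 0, 85, -0.02, 0, 0.68, 0, 0, 0, 85, -0.02, 0, 0.68, 0, 0, 0, 85, 0, 0, 0, 0, 0, 0, 85, 0, 0, 0, 0, 0, 0, 50, 0, 0, 0, 0, 0, 0, 50, 0, 0, 0, 0, 0, 0, 50, 0, 0, 0, 0, 0, 0, 50, 0, 0, 0, 0, 0, 0, 50, 0, 0, 0, 0, 0, 0, 50, 0, 0, 0, 0, 0, 0, 50])

```text
t: 33.03
tool_pos: [0.4412, 0.2255, 0.0141]
orientation: [0.054, 3.139, 0.002]
force: [-0.6, 1.0, 7.3]
opening: 0.0635
gripper_force: 12.0
```

Emit:
apply_moves(steps=[0, 0, -0.35, 0, 0, 0, 50, 0.09, 0, 0, 0, 0, -0.17, 50, 0, 0, 0, 0, 0, 0, 50, 0, 0, 0, 0, 0, 0, 50])

```text
t: 33.37
tool_pos: [0.4372, 0.2248, 0.0232]
orientation: [0.026, 3.141, -0.0]
force: [-0.4, -0.5, -0.8]
opening: 0.0635
gripper_force: 12.0
```

Emit:
apply_moves(steps=[0, 0.01, 0.2, 0, 0, 0, 50, 0, 0, 0.14, 0, 0, 0, 50, 0, 0, 0, 0, 0, 0, 50, 0, 0, 0, 0, 0, 0, 85, 0, 0, 0, 0, 0, 0, 85, 0, 0, 0, 0, 0, 0, 85, 0, 0, 0, 0, 0, 0, 85, 0, 0, -0.4, 0, 0, 0, 85, 0, 0, -0.9, 0, 0, 0, 85, 0, 0, -0.9, 0, 0, 0, 85, 0, 0, 0, 0, 0, 0, 85, 0, 0, 0, 0, 0, 0, 85])

```text
t: 34.37
tool_pos: [0.4392, 0.226, 0.0818]
orientation: [0.026, 3.137, 0.003]
force: [0.0, -0.5, -0.1]
opening: 0.0789
gripper_force: 0.0
```

```bash
python3 - <<'E'
from h import *
go(.437,.126,.075,176.5,85)
E
```

```text
tilt [0.0048 0.0019] pos [0.4392 0.226  0.0818] phi 179.04 open 0.0789 gf 0.0
[0.0, -0.83, 0.06, 0.0, 0.0, 0.11, 85]
[0.0, -0.83, 0.06, 0.0, 0.0, 0.11, 85]
[-0.01, -0.83, 0.06, 0.0, 0.0, 0.11, 85]
[-0.02, -0.83, 0.06, 0.0, 0.0, 0.11, 85]
```

```bash
python3 - <<'E'
import cv2,numpy as np
im=cv2.imread("pics/d.png").astype(int); B,G,R=im[:,:,0],im[:,:,1],im[:,:,2]
def rect(m,n):
    k,l,st,c=cv2.connectedComponentsWithStats(m.astype(np.uint8)); i=1+np.argmax(st[1:,4]); p=cv2.findNonZero((l==i).astype(np.uint8)); print(n,st[i],cv2.minAreaRect(p))
c=im[130:260,395:515]; b,g,r=c[:,:,0],c[:,:,1],c[:,:,2]
rect((r-b<.38*r)&(r>120),"timer top")
d=c[20:115,50:100]; rect(d.sum(2)<330,"display")
for t in(60,80,100,120): 
    e=c[15:115,18:50]; m=(e[:,:,1]<t+30)
    k,l,st,ce=cv2.connectedComponentsWithStats(m.astype(np.uint8)); print(t,[(st[i,4],np.round(ce[i],1).tolist()) for i in range(1,k) if st[i,4]>60])
for x0,x1 in((110,235),(250,380),(390,520)):
    q=im[65:315,x0:x1]; rect((q[:,:,2]-q[:,:,0])>.42*q[:,:,2],"pad")
E
```

```text
timer top [  14   18   88  100 4865] ((57.2417106628418, 67.90745544433594), (85.72345733642578, 99.12596130371094), 3.012787342071533)
display [   3    9   37   77 2525] ((21.27458953857422, 47.479515075683594), (35.39947509765625, 75.32575225830078), 5.19442892074585)
60 [(np.int32(125), [10.9, 2.4]), (np.int32(196), [18.6, 23.7]), (np.int32(115), [17.3, 50.4]), (np.int32(143), [15.2, 74.6])]
80 [(np.int32(154), [11.4, 2.8]), (np.int32(241), [18.7, 23.8]), (np.int32(193), [17.2, 50.6]), (np.int32(210), [15.0, 75.3])]
100 [(np.int32(194), [11.7, 3.4]), (np.int32(310), [18.9, 24.0]), (np.int32(273), [17.0, 50.6]), (np.int32(280), [14.8, 75.6])]
120 [(np.int32(2802), [14.6, 45.7])]
pad [   4    9  117  234 9840] ((62.591224670410156, 125.59337615966797), (109.80259704589844, 234.59547424316406), 2.0638198852539062)
pad [    6    11   116   233 11648] ((63.879058837890625, 126.99693298339844), (110.06619262695312, 232.7779998779297), 1.4594495296478271)
pad [    9    12   113   235 16033] ((66.05516052246094, 129.0764923095703), (109.79177856445312, 233.8828887939453), 1.080924153327942)
```

Emit:
apply_moves(steps=[0, -0.83, 0.06, 0, 0, 0, 85, 0, -0.83, 0.06, 0, 0, 0, 85, -0.01, -0.83, 0.06, 0, 0, 0, 85, -0.01, -0.83, 0.06, 0, 0, 0, 85, 0, 0, 0, 0, 0, 0, 85, 0, 0, 0, 0, 0, 0, 85, 0, 0, 0, 0, 0, 0, 85])

```text
t: 34.95
tool_pos: [0.4359, 0.1259, 0.0713]
orientation: [-0.027, -3.141, -0.0]
force: [0.5, 0.2, -0.8]
opening: 0.0796
gripper_force: 0.0
```

Emit:
apply_moves(steps=[0, 0, 0.7, 0, 0, 0.3, 85, 0, 0, 0.7, 0, 0, 0.22, 85, 0, 0, 0.36, 0, 0, 0, 85, 0, 0, 0, 0, 0, 0, 85, 0, 0, 0, 0, 0, 0, 45, 0, 0, 0, 0, 0, 0, 45, 0, 0, 0, 0, 0, 0, 45, 0, 0, 0, 0, 0, 0, 45, 0, 0, 0, 0, 0, 0, 45, 0, 0, 0, 0, 0, 0, 45, 0, 0, 0, 0, 0, 0, 45])

```text
t: 35.87
tool_pos: [0.4373, 0.1259, 0.0201]
orientation: [0.112, 3.138, 0.001]
force: [-1.1, 1.3, 6.5]
opening: 0.0599
gripper_force: 12.0
```

Emit:
apply_moves(steps=[0, 0, -0.35, 0, 0, 0, 45, 0, -0.02, 0, 0, 0, -0.52, 45, 0, 0, 0, 0, 0, 0, 45, 0, 0, 0, 0, 0, 0, 45])

```text
t: 36.2
tool_pos: [0.4363, 0.1249, 0.0298]
orientation: [0.028, 3.141, -0.0]
force: [-0.1, 0.8, -0.8]
opening: 0.06
gripper_force: 12.0
```

Emit:
apply_moves(steps=[0, 0, 0.2, 0, 0, 0, 45, 0, 0, 0.14, 0, 0, 0, 45, 0, 0, 0, 0, 0, 0, 45, 0, 0, 0, 0, 0, 0, 85, 0, 0, 0, 0, 0, 0, 85, 0, 0, 0, 0, 0, 0, 85, 0, 0, 0, 0, 0, 0, 85, 0, 0, -0.4, 0, 0, 0, 85, 0, 0, -0.9, 0, 0, 0, 85, 0, 0, -0.9, 0, 0, 0, 85, 0, 0, -0.9, 0, 0, 0, 85, 0, -0.9, -0.3, 0, 0, 0, 85])

```text
t: 37.2
tool_pos: [0.438, 0.1007, 0.1256]
orientation: [0.022, 3.136, 0.004]
force: [1.4, -0.3, 0.3]
opening: 0.0788
gripper_force: 0.0
```

Emit:
apply_moves(steps=[0, -0.95, 0, 0, 0, 0, 85, 0, -0.95, 0, 0, 0, 0, 85, 0, -0.95, 0, 0, 0, 0, 85, 0, -0.95, 0, 0, 0, 0, 85, 0, -0.95, 0, 0, 0, 0, 85, 0, -0.95, 0, 0, 0, 0, 85, 0, -0.95, 0, 0, 0, 0, 85, 0, -0.95, 0, 0, 0, 0, 85, 0, -0.95, 0, 0, 0, 0, 85, 0, -0.95, 0, 0, 0, 0, 85, 0, -0.95, 0, 0, 0, 0, 85, 0, -0.95, 0, 0, 0, 0, 85])

```text
t: 38.2
tool_pos: [0.4297, -0.2454, 0.1211]
orientation: [0.027, 3.141, 0.0]
force: [-0.1, 0.1, -0.3]
opening: 0.0791
gripper_force: 0.0
```

```bash
python3 - <<'E'
from h import *
s,p,f,R=pose(); print(p)
I=ims()
a=np.radians(-1.0); T=[]
for n,k,yaw in(("adapter_mid",-1.5,0),("timer_mid",-.5,90),("cassette_mid",.5,90),("remote_mid",1.5,0)):
    P=(.437+.0175*k*.1,.1752+k*.1)
    r=fitbox(n,I,(P[0]+.002,P[1],a+np.radians(yaw)),z0=.007); T.append(r[3])
    print(n,"pad",np.round(P,4),np.round(r[0][:2],4),np.degrees(r[0][2]),round(r[1],3),r[2])
cv2.imwrite("pics/e.png",np.vstack([cv2.resize(I["top"][180:270,160:360,::-1],(800,360),interpolation=cv2.INTER_CUBIC)]))
E
```

```text
[ 0.42965393 -0.24538587  0.12107237]
adapter_mid pad [0.4344 0.0252] [0.4368 0.0242] -1.8699454735378207 0.158 {'top': array([436.7,  24.3,  -1.2]), 'side': array([438. ,  24.9,  -5.7])}
timer_mid pad [0.4361 0.1252] [0.4353 0.1273] 87.93285597074804 0.26 {'top': array([435. , 125.1,  89.4]), 'side': array([435.9, 130.5,  81.4])}
cassette_mid pad [0.4379 0.2252] [0.4379 0.225 ] 89.61708958569321 0.145 {'top': array([435.9, 225.1,  90.2]), 'side': array([439.9, 226.3,  87.6])}
remote_mid pad [0.4396 0.3252] [0.4406 0.3271] -1.0670092585402284 0.211 {'top': array([ 4.385e+02,  3.263e+02, -1.000e-01]), 'side': array([ 4.424e+02,  3.274e+02, -4.000e-01])}
```

View pics/e.png

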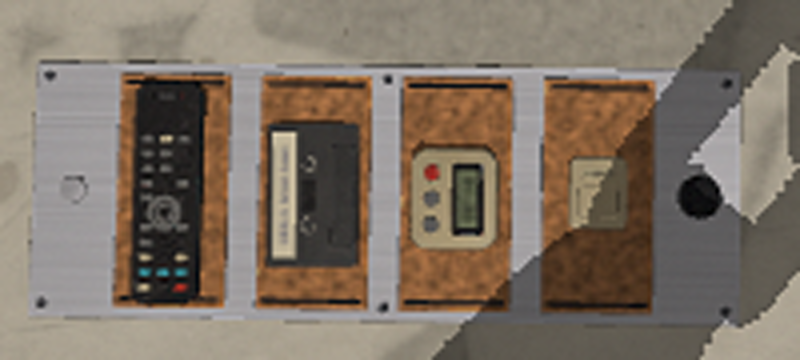

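The picture shows all four pieces flat and right way up. From the post at (698,196) they run adapter, timer, cassette, remote, each within about 2 mm and 1° of its pad's middle.

```bash
python3 -c "
from plant import robot
print(robot.close_job())"
```

```text
the job is handed in; nothing more can be done
None
```

The kit is laid out in order from the post: adapter, timer, cassette, remote. Each is flat and right way up, within about 2 mm and 1–2° of its pad by the last camera check, and the job was handed in at about 39 s of the 109 s allowed.

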